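# Slide the tea pan to the glowing zone and park it against its sprung keeper

### The arm

A 6-joint arm with a two-finger parallel gripper is mounted at the origin on the work surface. World frame = base frame: x ahead of the robot, y to its left, z up, the work surface at z = 0. Lengths are in m, angles in rad, forces in N, time in s.
With the tool pointing down it reaches from about 0.35 to 0.95 m from the base axis. Payload 17.4 kg.
Tool frame: the origin (TCP) lies between the finger pads; the fingertips stand bot.nose_length ahead of it and the grasp point (between the pads) lies 6 mm ahead of it (bot.nose_length is the distance from the TCP to the fingertips, in m); z points along the fingers, y is the line along which they close (so a half turn about z gives the same grasp; the last joint's range is limited). The gripper opens to 93 mm and grips with 3 to 60 N. Pads are 15 mm wide; open, the fingers measure 128 mm over their backs; the gripper's body (75 mm by 188 mm) begins 65 mm behind the grasp point.
Start: joints at [-1.222, 0.116, 1.442, -0, 1.584, -0.038], TCP at [0.255, -0.625, 0.244] pointing down, gripper open.
Joint ranges: [-2.83, 2.83], [-0.83, 2.19], [0.07, 2.5], [-1.14, 4.28], [0.01, 3], [-2.97, 2.97]. Speed limits (rad/s): [1.89, 1.89, 2.22, 3.14, 3.14, 3.14].

### API

Orientations are given as [roll, pitch, yaw] about the fixed x, y, z axes, in that order (R = Rz(yaw) Ry(pitch) Rx(roll)).
In Python, from station import bot gives the robot as it stands. The module is installed in compiled form; this text tells all that it offers.
- The arm moves only by the tool jog_arm, never from a script. Its argument "rows" is a list of rows, each an object with "offset": the shift along the tool's x, y, z in cm, a list of three; "rot": the turn, a rotation vector about the tool's x, y, z in degrees, a list of three; "hand": the finger opening in cm, from 0 to 9.3. In form: [{"offset": [tx, ty, tz], "rot": [ax, ay, az], "hand": hand}, ...]. A call has 1 to 10 rows; each row is the pose to reach, as a shift and turn from the pose commanded when the call began, along the tool's axes at that moment; what a row does not reach only later rows make up. A row lasts 1/10 s, in which the tool goes at most 50 mm and 8.59 degrees, less where a joint would pass 70% of its speed; a pose out of reach is approached as far as the arm can. A call with a gripper value outside its range is refused whole. The fingers move at their own pace and stop on an object; "newtons" is the grip in N (left out, the last holds). Time passes only in rows, so rows that repeat a pose let the fingers close. It gives the time, the measured TCP pose, the force, the opening and the grip force at its end, in the units of the state.
- bot.read_state(): the state, without advancing time (a new reading comes with each control period).
- bot.camera(name): name is "scene" or "top" or "wrist"; returns a dict with "image" (420x560x3 uint8, red, green, blue), "range_z" (420x560 float32, m along the optical axis (not along the pixel's ray), 0 where there is no reading), "vfov" (degrees; the focal length in pixels is half the picture's height over the tangent of half this angle, whatever the lens; pixels are square), "cx", "cy" (the principal point, pixels), "k1" (the pictures are not rectified: a ray, as slopes to the right and down, at radius r is drawn at 1 + k1 r^2 times it, then the intrinsics apply), "R" (3x3) and "t" (3): a world point X has camera coordinates R X + t. Camera axes: x right, y down, z forward; pixel columns grow to the right and rows downward; lengths in m; the calibration is good to about 2 mm. A picture is of the moment at which its call begins.
- bot.job_done(): hands the job in; it is judged then, once.
The state is a dict: "clock": time; "joint_pos": joint angles; "joint_velocities": joint speeds; "joint_efforts": joint torques, N m; "tcp_pos": TCP position; "tool_rot": TCP orientation; "contact_force": force on the tool from outside, world axes, zero at the start; "moment": the same for the moment, N m; "finger_gap": finger opening in m; "grip_force": force on a finger pad.
Only numpy, scipy, OpenCV 4.12 (cv2) and the standard library are available. Lean on these libraries where they do the work, as an engineer would, in place of code of your own. Each camera call takes 0.05 s, during which the arm holds its last target. There are 200 camera calls.

### The job

Slide the tea pan across the hob, without lifting or tipping it, from the middle ring to the ring that glows red, and leave it wholly inside that ring with its handle pointing straight to the front of the hob. There it must stay parked against the blue paddle of that side's sprung pan keeper, with the paddle pushed in about half way (the red sleeve behind it just gone) and never rammed hard. Leave everything else where it stands.

Things in the scene. Friction and masses are not known exactly. Their poses are not given: they have to be found in the camera images.
- hob: Fixed black glass hob, 320 (its x) x 740 (its y) x 30 mm high; origin at the centre of its underside. Its -x long edge, with a steel strip, is the front and faces the robot. Three rings of 100 mm radius lie in a row on top: middle ring at hob (0, 0), side rings at hob (0, +200 mm) and (0, -200 mm).
- lit_ring: The red glowing ring on the hob's top, 100 mm in radius, flat (nothing to bump into); origin at its centre on the hob's top. It is either the left (hob +y) or the right (hob -y) side ring; the other side ring is grey.
- pan: Loose aluminium tea pan, about 0.65 to 0.9 kg; sliding it takes about 3 to 9 N (varies). Straight round wall, outer radius 65 mm, 75 mm high, open on top; origin at the centre of its underside, z up. Its black handle points along the pan's -x. Starts on the middle ring, handle up to 30 degrees off the hob's -x. Its friction holds it against a keeper's spring when let go.
- pan_handle (a point): Point on the pan's straight level black handle: mid width and thickness, 120 mm from the pan's axis along its -x, 58 mm above its underside. The handle runs from 64 to 189 mm from the axis, is 20 mm wide (pan y) and 11 mm thick. A good place to pinch from above; pushed by it, the pan trails the hand by about 2 mm.
- clamp_left: Left pan keeper: fixed dark steel foot; origin on the hob's top at hob (0, +300 mm), axes as the hob's. On it a white carriage (34 x 74 x 40 mm) is set somewhere along y and stays put. A rod from it carries a blue paddle, 60 mm wide (x), 6 mm thick, 15 to 55 mm above the hob, facing the middle ring; outward is +y. See point keeper_left for its action.
- keeper_left (a point): Fixed point 35 mm above clamp_left's origin, on the line of the rod (not on the paddle). Paddle: pushed outward it yields at 150 N/m from the first touch, stops hard after 24 mm; half way (12 mm) takes 1.8 N and a 12 mm red sleeve on the rod has just gone into the carriage. Its free face lies 21 to 73 mm inward of this point: where is not measured, must be seen or felt.
- clamp_right: Right pan keeper: mirror image of clamp_left, origin on the hob's top at hob (0, -300 mm), axes as the hob's, outward is -y. Its carriage is set independently of the left one.
- keeper_right (a point): As keeper_left, for the right keeper: 35 mm above clamp_right's origin; the free paddle face lies 21 to 73 mm inward (+y) of it, not measured; same spring, travel and sleeve.
- tumbler_a: Steel tumbler, 52 mm wide, 85 mm high, standing on the hob's rear part between the middle and left rings; origin under its centre. Leave it alone.
- tumbler_b: The same, between the middle and right rings.
- dabba: Closed round steel masala dabba, 174 mm wide, 88 mm high, on the counter to the left of the hob. Leave it alone.
- silicone_lid: Green silicone lid, 136 mm wide, 28 mm high, on the counter in front of the hob at the right. Leave it alone.
- glass_bowl: Glass bowl, 150 mm wide, 60 mm high, on the counter to the left of the hob. Leave it alone.
- patila: Lidded steel pot, 180 mm wide, 132 mm high, on the counter to the right of the hob. Leave it alone.
- spoon: Steel spoon lying on the counter in front of the hob at the right. Leave it alone.

How it is judged:
At the end, for the whole second after the job is handed in: The pan stands flat and at rest on the hob within 35 mm of the glowing ring's centre (wholly inside the ring), its handle toward the hob's front edge and within 0.2 rad of square to it, and that side's paddle presses on it with 1.0 to 2.6 N (pushed in about 7 to 17 mm of its 24 mm) (horizontal distance between pan and lit_ring below 0.035 m and (contact force between pan and clamp_left between 1 and 2.6 N or contact force between pan and clamp_right between 1 and 2.6 N) and angle between the x axis of pan and the x axis of hob, either way round below 0.2 rad and x of pan_handle in the frame of hob below -0.05 m and z of pan in the frame of hob below 0.034 m and angle between pan's own z axis and vertical below 0.05 rad and linear speed of pan below 0.01 m/s); the robot touches nothing.
It fails at once if The pan is lifted more than 7 mm off the hob (z of pan in the frame of hob above 0.037 m).
It fails at once if The pan is tipped by more than 0.12 rad (angle between pan's own z axis and vertical above 0.12 rad).
It fails at once if A keeper is rammed: pressed with more than 10 N (contact force between any of clamp_left, clamp_right and anything else above 10 N).
It fails at once if A bystander is moved by more than 12 to 20 mm (distance of any of tumbler_a, tumbler_b from where it was at the start of the episode above 0.012 m or distance of any of dabba, silicone_lid, glass_bowl, patila from where it was at the start of the episode above 0.015 m or distance of spoon from where it was at the start of the episode above 0.02 m).
It also fails if it takes over 61 s, if anything falls off the work surface, if the arm or the gripper's body presses on something with over 40 N, if the wrist force passes 120 N, or if a joint passes its speed limit or range.

## Working session

There is one attempt and no reset: what is moved stays moved. The work goes in short steps, Python scripts to look and compute and a tool call to move; the robot and the scene stay as the last step left them, time stands still between calls to the robot, and variables do not carry over. Pictures are saved under pics/ and viewed, at most 10 in all, crops included, and the job is handed in when it is done.

Besides the shell and the picture viewer there is one more tool, called by a JSON object that holds its "method" and its "body", one argument or row to a line. jog_arm: Moves the arm, as the interface text tells. Its arguments: {"type":"object","properties":{"rows":{"type":"array","items":{"type":"object","properties":{"offset":{"type":"array","items":{"type":"number"}},"rot":{"type":"array","items":{"type":"number"}},"hand":{"type":"number"}}}},"newtons":{"type":"number"}},"required":["rows"]}

```bash
mkdir -p pics
cat > h.py <<'E'
import numpy as np, cv2
from station import bot
def K(c):
    f=210/np.tan(np.radians(c["vfov"])/2); return f
def ray(c,u,v):
    f=K(c); x=(u-c["cx"])/f; y=(v-c["cy"])/f
    a,b=x,y
    for _ in range(20):
        s=1+c["k1"]*(a*a+b*b); a,b=x/s,y/s
    d=c["R"].T@np.array([a,b,1.]); o=-c["R"].T@c["t"]
    return o,d
def plane(c,u,v,z):
    o,d=ray(c,u,v); return o+d*(z-o[2])/d[2]
def depth(c,u,v):
    o,d=ray(c,u,v); return o+d*c["range_z"][int(v),int(u)]
def proj(c,X):
    p=c["R"]@np.array(X)+c["t"]; a,b=p[:2]/p[2]; s=1+c["k1"]*(a*a+b*b)
    return K(c)*a*s+c["cx"],K(c)*b*s+c["cy"]
def two(c1,p1,c2,p2):
    o1,d1=ray(c1,*p1);o2,d2=ray(c2,*p2)
    A=np.c_[d1,-d2]; s=np.linalg.lstsq(A,o2-o1,rcond=None)[0]
    a,b=o1+s[0]*d1,o2+s[1]*d2
    return (a+b)/2,np.linalg.norm(a-b)
def save(c,n): cv2.imwrite(f"pics/{n}.png",c["image"][:,:,::-1])
E
python3 - <<'E'
from h import *
import pickle
for n in("top","scene"):
    c=bot.camera(n); save(c,n+"0"); pickle.dump(c,open(n+".pkl","wb"))
    print(n,c["vfov"],c["k1"],-c["R"].T@c["t"])
print(bot.read_state(),bot.nose_length)
E
```

```text
top 50.04800531348951 0.023381995985350564 [0.45604411 0.02275612 1.4043627 ]
scene 56.831140560458884 0.011728957039052584 [1.046787   0.76209155 0.85516776]
{'clock': 0.1, 'joint_pos': array([-1.22183210e+00,  1.16410555e-01,  1.44217695e+00,  1.05302778e-05,
        1.58400855e+00, -3.78112644e-02]), 'joint_velocities': array([ 0.00027253, -0.0012787 , -0.00068206, -0.00088993, -0.00133528,
       -0.00072278]), 'joint_efforts': array([ 5.15602187e-04, -7.22894239e+01, -6.23863292e+01,  7.82041694e-02,
        2.27847998e-02, -7.61578167e-05]), 'tcp_pos': array([ 0.25454691, -0.62499672,  0.24301087]), 'tool_rot': array([-3.14059037e+00, -4.84528330e-05,  3.86775599e-01]), 'contact_force': array([-0.40764559,  0.54021129, -0.62922769]), 'moment': array([-0.00232992,  0.00960993,  0.03743444]), 'grip_force': 0.0, 'finger_gap': 0.09301562912128748} 0.025
```

View pics/top0.png

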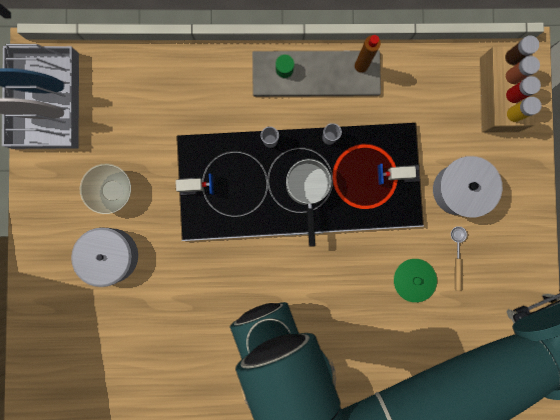

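View pics/scene0.png

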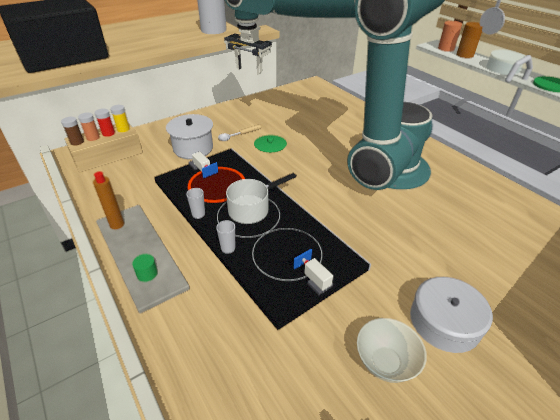

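The top view shows the lit ring at about (365,177), which is the right-hand (-y) one. The pan is at (308,182) with its handle running to (311,243). The right blue paddle is at (381,173) and the right carriage at (403,172). The scene view agrees: red ring at (217,184), handle tip at (296,179).

Run:
```python
from h import *
import pickle
T=pickle.load(open("top.pkl","rb"));S=pickle.load(open("scene.pkl","rb"))
def red(c):
    i=c["image"].astype(int); return ((i[...,0]>180)&(i[...,1]<90)&(i[...,2]<60)).astype(np.uint8)
def blue(c):
    i=c["image"].astype(int); return ((i[...,2]>90)&(i[...,0]<60)&(i[...,1]<i[...,2]*.7)).astype(np.uint8)
def circ(P):
    A=np.c_[2*P[:,:2],np.ones(len(P))]; s=np.linalg.lstsq(A,(P[:,:2]**2).sum(1),rcond=None)[0]
    return s[:2],np.sqrt(s[2]+s[:2]@s[:2])
# ring
for n,c in(("T",T),("S",S)):
    m=red(c); m[:, :]=m
    v,u=np.nonzero(m); 
    if n=="T": k=(u>325)&(u<405)&(v>135)&(v<215)
    else: k=(u>180)&(u<250)&(v>160)&(v<205)
    P=np.array([plane(c,a,b,.03) for a,b in zip(u[k],v[k])])
    for _ in range(4):
        ce,r=circ(P); e=abs(np.hypot(*(P[:,:2]-ce).T)-r); P=P[e<np.maximum(.012,2*np.median(e))]
    print(n,"ring",ce,r,len(P))
    nl,lab,st,cen=cv2.connectedComponentsWithStats(blue(c))
    for j in range(1,nl):
        if st[j,4]>15: print("blue",st[j],cen[j],depth(c,*cen[j]))
# hob depth-check & corners from dark mask (top)
i=T["image"]; m=((i.max(2)<45)).astype(np.uint8); m[:110]=0;m[250:]=0;m[:,:170]=0;m[:,430:]=0
P=cv2.findNonZero(cv2.morphologyEx(m,cv2.MORPH_OPEN,np.ones((9,9))))
bx=cv2.boxPoints(cv2.minAreaRect(P)); W=[plane(T,*p,.03) for p in bx]
print("hob",np.round(W,4).tolist(),np.mean(W,0),[np.linalg.norm(W[k]-W[k-1]) for k in range(4)], "depth z",depth(T,230,215))
# handle, top: dark on wood + beyond ; depth points above hob by 40..80mm
for n,c in(("T",T),("S",S)):
    v,u=np.nonzero(c["range_z"]>0)
    f=K(c); pts=cv2.undistortPoints(np.c_[u,v].astype(float).reshape(-1,1,2),np.array([[f,0,c["cx"]],[0,f,c["cy"]],[0,0,1.]]),np.array([c["k1"],0,0,0])).reshape(-1,2)
    X=(np.c_[pts,np.ones(len(u))]*c["range_z"][v,u][:,None]-c["t"])@c["R"]
    col=c["image"][v,u].astype(int)
    h=(X[:,2]>.06)&(X[:,2]<.12)&(col.max(1)<60)&(X[:,0]>.3)&(X[:,0]<.6)&(abs(X[:,1]+.05)<.15)
    H=X[h]; print(n,"handle",len(H),np.median(H,0),H.min(0),H.max(0)); q=H[:,:2]-np.median(H[:,:2],0)
    w=np.linalg.svd(q,full_matrices=False)[2][0]; print("dir",np.degrees(np.arctan2(w[1],w[0])))
    r=(X[:,2]>.098)&(X[:,2]<.112)&(abs(X[:,0]-.6)<.12)&(abs(X[:,1]+.05)<.09)&(col.min(1)>70)
    R=X[r]; 
    if len(R)>10: print("rim",circ(R),len(R),R[:,2].max())
    b=(X[:,2]>.036)&(X[:,2]<.12)&(X[:,1]<-.2)&(X[:,1]>-.4)&(X[:,0]>.5)&(X[:,0]<.72)&(col[:,2]>90)&(col[:,0]<60)
    B=X[b]; print("paddle",len(B),B.min(0),B.max(0),np.median(B,0))
```

```text
T ring [ 0.62091481 -0.24201442] 0.09475460509144851 325
blue [379 164   5  20  79] [380.72151899 173.56962025] [ 0.6233983  -0.28268032  0.06949644]
blue [209 174   3  19  41] [209.85365854 183.58536585] [0.59710103 0.22489085 0.0827445 ]
S ring [ 0.61941362 -0.24509775] 0.0947676834872767 154
blue [202 162  16  16 160] [209.84375 169.8625 ] [ 0.62378654 -0.27801595  0.06873718]
blue [294 249  18  20 173] [302.00578035 258.06936416] [0.60049258 0.22482393 0.07022496]
hob [[0.7514, 0.3336, 0.03], [0.7867, -0.4059, 0.03], [0.4667, -0.4156, 0.03], [0.4355, 0.317, 0.03]] [ 0.61007642 -0.04270522  0.03      ] [np.float64(0.31630769646765244), np.float64(0.740277900651842), np.float64(0.3202139626000383), np.float64(0.7332988471392773)] depth z [0.50587798 0.17181385 0.03452653]
T handle 260 [ 0.47192491 -0.06733537  0.0941677 ] [ 0.41351372 -0.07843432  0.08077823] [ 0.53677947 -0.04765911  0.10191305]
dir -176.19354517411867
rim (array([ 0.60832404, -0.05947708]), np.float64(0.06598919207989823)) 177 0.11154092926867971
paddle 78 [ 0.59277324 -0.28597039  0.0488369 ] [ 0.65045062 -0.27831202  0.0913159 ] [ 0.62251842 -0.28080348  0.07985063]
S handle 137 [ 0.47378801 -0.06410033  0.09399782] [ 0.41623112 -0.0789667   0.08451693] [ 0.52561845 -0.0573222   0.09820826]
dir 2.016733513117439
rim (array([ 0.62575678, -0.05577083]), np.float64(0.07413125163442393)) 273 0.1118296093343989
paddle 147 [ 0.59255111 -0.28863416  0.04796015] [ 0.65180691 -0.2751889   0.08849815] [ 0.62198368 -0.28121669  0.06833788]
```

{"method": "jog_arm", "body": {
  "rows": [
    {"offset": [42.8, -43, 4], "rot": [0, 0, 19], "hand": 7},
    {"offset": [42.8, -43, 4], "rot": [0, 0, 19], "hand": 7},
    {"offset": [42.8, -43, 4], "rot": [0, 0, 19], "hand": 7},
    {"offset": [42.8, -43, 4], "rot": [0, 0, 19], "hand": 7},
    {"offset": [42.8, -43, 4], "rot": [0, 0, 19], "hand": 7},
    {"offset": [42.8, -43, 4], "rot": [0, 0, 19], "hand": 7},
    {"offset": [42.8, -43, 4], "rot": [0, 0, 19], "hand": 7},
    {"offset": [42.8, -43, 4], "rot": [0, 0, 19], "hand": 7},
    {"offset": [42.8, -43, 4], "rot": [0, 0, 19], "hand": 7},
    {"offset": [42.8, -43, 4], "rot": [0, 0, 19], "hand": 7}
  ],
  "newtons": 20
}}

```text
clock: 1.1
tcp_pos: [0.4474, -0.1629, 0.2106]
tool_rot: [3.141, -0.0, 0.055]
contact_force: [1.3, -0.7, 0.3]
finger_gap: 0.0701
grip_force: 0.0
```

{"method": "jog_arm", "body": {
  "rows": [
    {"offset": [4.5, -9, 1], "rot": [0, 0, 0], "hand": 7},
    {"offset": [4.5, -9, 1], "rot": [0, 0, 0], "hand": 7},
    {"offset": [4.5, -9, 1], "rot": [0, 0, 0], "hand": 7},
    {"offset": [4.5, -9, 1], "rot": [0, 0, 0], "hand": 7},
    {"offset": [4.5, -9, 1], "rot": [0, 0, 0], "hand": 7}
  ]
}}

```text
clock: 1.6
tcp_pos: [0.4869, -0.0733, 0.2007]
tool_rot: [3.141, 0.0, 0.055]
contact_force: [0.1, -0.5, -0.3]
finger_gap: 0.0704
grip_force: 0.0
```

Run:
```python
from h import *
import pickle
c=bot.camera("wrist"); save(c,"w1"); pickle.dump(c,open("w1.pkl","wb"))
s=bot.read_state(); print(s["tcp_pos"],s["tool_rot"]); print(proj(c,[.489,-.0653,.0935]),proj(c,[.4,-.07,.0935]), c["range_z"].max())
```

```text
[ 0.48687011 -0.0736035   0.20082698] [ 3.14141262e+00 -1.50744431e-05  5.38128295e-02]
(np.float64(273.3561806305493), np.float64(212.1425577085611)) (np.float64(274.0339711827198), np.float64(305.9599046212966)) 0.4161076
```

View pics/w1.png

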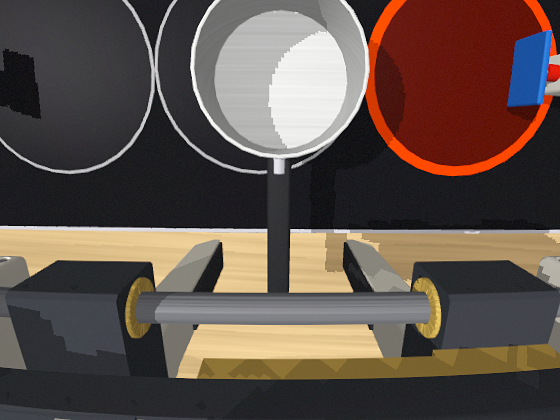

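The wrist view shows the handle at cols 266–290, rows 160–290, slightly left of the finger centre. The pan rim is centred near (280,70) and the right paddle is at (530,70). I'll now refine the handle, hob edge and paddle face.

Run:
```python
from h import *
import pickle
c=pickle.load(open("w1.pkl","rb"));T=pickle.load(open("top.pkl","rb"))
g=c["image"].astype(int)
pts=[]
for v in range(236,288,3):   # handle on bright wood
    row=g[v,245:320].max(1); k=np.nonzero(row<75)[0]+245
    pts.append((k.min(),k.max(),v))
a=np.array(pts); print(a[::6].tolist())
P=np.array([plane(c,(l+r)/2,v,.0935) for l,r,v in pts]); w=[np.linalg.norm(plane(c,l-.5,v,.0935)-plane(c,r+.5,v,.0935)) for l,r,v in pts]
print("handle",P[0],P[-1],"width",np.median(w)); 
# second view, on dark hob
for v in (185,200,215,280): print("depth",depth(c,278,v))
# two-view: handle line plane from wrist vs top handle tip point
i=T["image"].astype(int)
Q=[]
for v in range(238,246):
    row=i[v,295:330].max(1);k=np.nonzero(row<75)[0]+295
    if len(k): Q.append(((k.min()+k.max())/2,v))
o1,d1=ray(c,(a[0,0]+a[0,1])/2,a[0,2]);_,d2=ray(c,(a[-1,0]+a[-1,1])/2,a[-1,2]); n=np.cross(d1,d2)
for q in Q: 
    o,d=ray(T,*q); print("tv",q,o+d*(n@(o1-o))/(n@d))
# rim
E=[]
m=(g.min(2)>170).astype(np.uint8)
for u in list(range(205,270,4))+list(range(292,360,4)):
    k=np.nonzero(g[90:200,u].min(1)>150)[0]
    if len(k): E.append(plane(c,u,90+k.max()+.5,.105))
E=np.array(E);A=np.c_[2*E[:,:2],np.ones(len(E))];s=np.linalg.lstsq(A,(E[:,:2]**2).sum(1),rcond=None)[0]
print("rim",s[:2],np.sqrt(s[2]+s[:2]@s[:2]))
# front edge: last dark row on hob before wood/steel
F=[]
for u in list(range(20,250,10))+list(range(350,540,10)):
    k=np.nonzero(g[200:250,u].min(1)>90)[0]
    if len(k): F.append(plane(c,u,200+k.min(),.03))
F=np.array(F); p=np.polyfit(F[:,1],F[:,0],1); r=F[:,0]-np.polyval(p,F[:,1]); F=F[abs(r)<.004]; p=np.polyfit(F[:,1],F[:,0],1); print("edge yaw deg",np.degrees(-np.arctan(p[0])),np.polyval(p,-.06),len(F))
# paddle face: left edge(nearest face side)
b=(g[...,2]>90)&(g[...,0]<60)&(g[...,1]<g[...,2]*.7)
vv,uu=np.nonzero(b&(np.arange(560)>480)[None]); D=np.array([depth(c,x,y) for x,y in zip(uu,vv)]); print("paddle",D.min(0),np.median(D,0),D.max(0),np.percentile(D[:,1],[10,90]))
cnt=max(cv2.findContours((b&(np.arange(560)>480)[None]).astype(np.uint8),0,1)[0],key=cv2.contourArea)
cor=cv2.approxPolyDP(cnt,4,True)[:,0]; print(cor.tolist(),[plane(c,*q,.085).round(4).tolist() for q in cor],[plane(c,*q,.045).round(4).tolist() for q in cor])
```

```text
[[268, 289, 236], [268, 288, 254], [268, 288, 272]]
handle [ 0.46814739 -0.0706613   0.0935    ] [ 0.41963091 -0.07266069  0.0935    ] width 0.018705371252332417
depth [ 0.51195043 -0.06800957  0.09230978]
depth [ 0.49953219 -0.06864998  0.09317006]
depth [ 0.4864865  -0.06929861  0.09263187]
depth [ 0.42615968 -0.07232206  0.09267054]
tv (np.float64(311.5), 238) [ 0.43369712 -0.0719182   0.07845432]
tv (np.float64(311.5), 239) [ 0.43071914 -0.07201903  0.07643084]
tv (np.float64(311.5), 240) [ 0.4277327  -0.07212014  0.07440143]
tv (np.float64(311.5), 241) [ 0.42473779 -0.07222154  0.07236607]
tv (np.float64(311.5), 242) [ 0.42173436 -0.07232322  0.07032474]
tv (np.float64(311.5), 243) [ 0.41872237 -0.07242519  0.0682774 ]
tv (np.float64(311.5), 244) [ 0.4157018  -0.07252745  0.06622404]
tv (np.float64(311.5), 245) [ 0.4126726  -0.07263     0.06416463]
rim [ 0.60440401 -0.04722074] 0.08032577332300074
edge yaw deg 2.6123217051172514 0.4528799011926283 42
paddle [ 0.55713926 -0.31009553  0.02968834] [ 0.62231297 -0.28064776  0.06985265] [ 0.66549752 -0.06967586  0.3413466 ] [-0.28257247 -0.27921998]
[[552, 32], [516, 41], [508, 106], [542, 102]] [[0.6503, -0.2834, 0.085], [0.6391, -0.2522, 0.085], [0.5882, -0.2547, 0.085], [0.5945, -0.2853, 0.085]] [[0.6648, -0.3168, 0.045], [0.6519, -0.2807, 0.045], [0.5931, -0.2836, 0.045], [0.6003, -0.3189, 0.045]]
```

{"method": "jog_arm", "body": {
  "rows": [
    {"offset": [0.2, -0.4, 3], "rot": [0, 0, 0.4], "hand": 7},
    {"offset": [0.2, -0.4, 6], "rot": [0, 0, 0.4], "hand": 7},
    {"offset": [0.2, -0.4, 8.5], "rot": [0, 0, 0.4], "hand": 6},
    {"offset": [0.2, -0.4, 10.2], "rot": [0, 0, 0.4], "hand": 5},
    {"offset": [0.2, -0.4, 10.7], "rot": [0, 0, 0.4], "hand": 4},
    {"offset": [0.2, -0.4, 10.7], "rot": [0, 0, 0.4], "hand": 4},
    {"offset": [0.2, -0.4, 10.7], "rot": [0, 0, 0.4], "hand": 4},
    {"offset": [0.2, -0.4, 10.7], "rot": [0, 0, 0.4], "hand": 4}
  ]
}}

```text
clock: 2.45
tcp_pos: [0.4894, -0.0688, 0.095]
tool_rot: [3.141, -0.002, 0.048]
contact_force: [0.4, -0.2, 0.1]
finger_gap: 0.0403
grip_force: 0.0
```

{"method": "jog_arm", "body": {
  "rows": [
    {"offset": [0, 0, 0], "rot": [0, 0, 0], "hand": 3},
    {"offset": [0, 0, 0], "rot": [0, 0, 0], "hand": 2.5},
    {"offset": [0, 0, 0], "rot": [0, 0, 0], "hand": 1.5},
    {"offset": [0, 0, 0], "rot": [0, 0, 0], "hand": 1.5},
    {"offset": [0, 0, 0], "rot": [0, 0, 0], "hand": 1.5},
    {"offset": [0, 0, 0], "rot": [0, 0, 0], "hand": 1.5}
  ],
  "newtons": 20
}}

```text
clock: 3.05
tcp_pos: [0.489, -0.0685, 0.094]
tool_rot: [3.141, -0.0, 0.048]
contact_force: [-2.3, -1.2, 4.7]
finger_gap: 0.0197
grip_force: 20.0
```

{"method": "jog_arm", "body": {
  "rows": [
    {"offset": [0, 0.6, 0], "rot": [0, 0, 0], "hand": 1.5},
    {"offset": [0, 1.8, 0], "rot": [0, 0, 0], "hand": 1.5},
    {"offset": [0, 3.2, 0], "rot": [0, 0, 0], "hand": 1.5},
    {"offset": [0, 4.7, 0], "rot": [0, 0, 0], "hand": 1.5},
    {"offset": [0, 6.2, 0], "rot": [0, 0, 0], "hand": 1.5},
    {"offset": [0, 7.6, 0], "rot": [0, 0, 0], "hand": 1.5},
    {"offset": [0, 8.8, 0], "rot": [0, 0, 0], "hand": 1.5},
    {"offset": [0, 9.6, 0], "rot": [0, 0, 0], "hand": 1.5},
    {"offset": [0, 10, 0], "rot": [0, 0, 0], "hand": 1.5},
    {"offset": [0, 10, 0], "rot": [0, 0, 0], "hand": 1.5}
  ]
}}

```text
clock: 4.05
tcp_pos: [0.494, -0.1682, 0.0938]
tool_rot: [-3.14, -0.001, 0.048]
contact_force: [1.3, 5.2, 3.7]
finger_gap: 0.0208
grip_force: 20.7
```

{"method": "jog_arm", "body": {
  "rows": [
    {"offset": [0, 0.5, 0], "rot": [0, 0, 0], "hand": 1.5},
    {"offset": [0, 1.2, 0], "rot": [0, 0, 0], "hand": 1.5},
    {"offset": [0, 2, 0], "rot": [0, 0, 0], "hand": 1.5},
    {"offset": [0, 2.8, 0], "rot": [0, 0, 0], "hand": 1.5},
    {"offset": [0, 3.5, 0], "rot": [0, 0, 0], "hand": 1.5},
    {"offset": [0, 4, 0], "rot": [0, 0, 0], "hand": 1.5},
    {"offset": [0, 4.2, 0], "rot": [0, 0, 0], "hand": 1.5},
    {"offset": [0, 4.2, 0], "rot": [0, 0, 0], "hand": 1.5}
  ]
}}

```text
clock: 4.85
tcp_pos: [0.496, -0.2099, 0.0938]
tool_rot: [-3.14, -0.001, 0.049]
contact_force: [1.2, 7.6, 4.4]
finger_gap: 0.0212
grip_force: 21.2
```

Run:
```python
from h import *
import pickle
s=bot.read_state(); print(s["tcp_pos"],s["tool_rot"],s["contact_force"])
for n in ("wrist","scene","top"):
    c=bot.camera(n); pickle.dump(c,open(n+"2.pkl","wb"))
    if n=="wrist": a=c["image"][0:220,200:560]; 
    if n=="scene": b=c["image"][140:240,150:310]
    if n=="top": d=c["image"][130:250,320:430]
a=cv2.resize(a,None,fx=1.5,fy=1.5); b=cv2.resize(b,(400,250)); d=cv2.resize(d,(229,250),interpolation=2)
o=np.zeros((590,640,3),np.uint8); o[:330,:540]=a; o[335:585,:400]=b; o[335:585,405:634]=d
cv2.imwrite("pics/m2.png",o[:,:,::-1])
```

```text
[ 0.49602335 -0.20989993  0.09381514] [-3.14011332e+00 -5.19903758e-04  4.87253227e-02] [1.22459661 7.58216554 4.38841953]
```

View pics/m2.png

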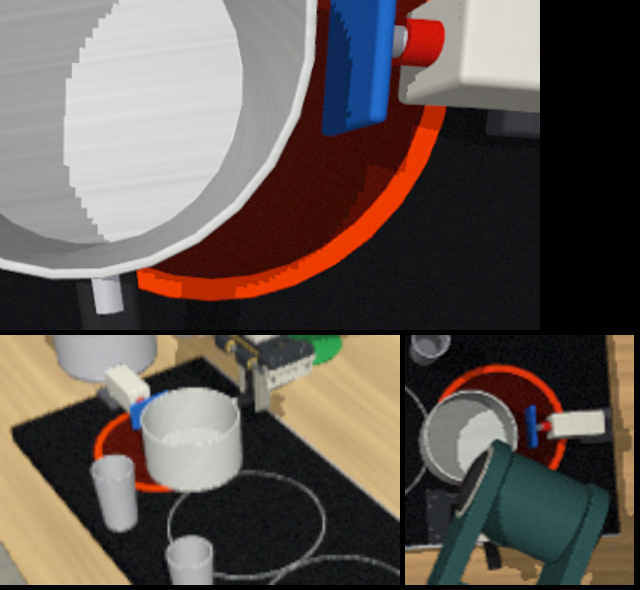

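The montage shows the pan close to the paddle but not touching, with the full red sleeve visible at (425,42) in the wrist crop. In the top crop there is a gap of a few pixels, at about (522,430). I'll measure the gap.

```bash
cat > m.py <<'E'
from h import *
def cloud(c):
    v,u=np.nonzero(c["range_z"]>0); f=K(c)
    p=cv2.undistortPoints(np.c_[u,v].astype(float).reshape(-1,1,2),np.array([[f,0,c["cx"]],[0,f,c["cy"]],[0,0,1.]]),np.array([c["k1"],0,0,0])).reshape(-1,2)
    return (np.c_[p,np.ones(len(u))]*c["range_z"][v,u][:,None]-c["t"])@c["R"],c["image"][v,u].astype(int)
yaw=np.radians(2.6);C=np.array([.610,-.0427]);R2=np.array([[np.cos(yaw),np.sin(yaw)],[-np.sin(yaw),np.cos(yaw)]])
def hob(X): Y=X.copy(); Y[:,:2]=(X[:,:2]-C)@R2.T; return Y
def circ(P):
    A=np.c_[2*P[:,:2],np.ones(len(P))]; s=np.linalg.lstsq(A,(P[:,:2]**2).sum(1),rcond=None)[0]
    return s[:2],np.sqrt(s[2]+s[:2]@s[:2])
def meas(n,c):
    X,col=cloud(c);X=hob(X)
    k=(X[:,2]>.099)&(X[:,2]<.112)&(abs(X[:,0])<.09)&(X[:,1]<-.07)&(X[:,1]>-.29)&(col.min(1)>60)
    P=X[k]; o=[]
    if len(P)>20:
        for _ in range(4):
            ce,r=circ(P); e=abs(np.hypot(*(P[:,:2]-ce).T)-r); P=P[e<max(.003,2*np.median(e))]
        o=[ce.round(4),round(r,4),len(P)]
    b=(X[:,2]>.05)&(X[:,2]<.082)&(abs(X[:,0])<.05)&(X[:,1]<-.2)&(X[:,1]>-.28)&(col[:,2]>60)&(col[:,0]<60)&(col[:,1]<.7*col[:,2])
    print(n,"rim",o,"paddle y 50/85/95%",np.percentile(X[b,1],[50,85,95]).round(4),b.sum())
    h=(X[:,2]>.088)&(X[:,2]<.098)&(col.max(1)<70)&(X[:,0]<-.07)&(X[:,0]>-.12)&(abs(X[:,1]+.16)<.03)
    r=(col[:,0]>150)&(col[:,1]<60)&(col[:,2]<60)&(X[:,2]>.05)&(X[:,2]<.08)&(X[:,1]<-.24)
    if r.sum()>5: print("  sleeve y",np.percentile(X[r,1],[2,98]).round(4),r.sum())
    w=(X[:,2]>.05)&(X[:,2]<.095)&(abs(X[:,0])<.015)&(X[:,1]<-.25)&(X[:,1]>-.36)&(col.min(1)>120)
    if w.sum()>5: print("  carriage front y",np.percentile(X[w,1],[95,99]).round(4))
E
python3 - <<'E'
from m import *
import pickle
for n in("wrist","scene","top"): meas(n,pickle.load(open(n+"2.pkl","rb")))
E
```

```text
wrist rim [array([-0.0107, -0.147 ]), np.float64(0.0624), 5545] paddle y 50/85/95% [-0.2382 -0.2378 -0.2376] 2406
  sleeve y [-0.2678 -0.2558] 573
  carriage front y [-0.2676 -0.2537]
scene rim [array([-0.0107, -0.146 ]), np.float64(0.063), 177] paddle y 50/85/95% [-0.2396 -0.2366 -0.2358] 32
  carriage front y [-0.2667 -0.2655]
top rim [array([-0.0111, -0.1449]), np.float64(0.064), 131] paddle y 50/85/95% [-0.2381 -0.2375 -0.2367] 43
  sleeve y [-0.2644 -0.2551] 10
  carriage front y [-0.2692 -0.2676]
```

{"method": "jog_arm", "body": {
  "rows": [
    {"offset": [0, 0, 0], "rot": [0, 0, 0], "hand": 1.2},
    {"offset": [0, 0, 0], "rot": [0, 0, 0], "hand": 1.2},
    {"offset": [0, 0, 0], "rot": [0, 0, 2], "hand": 1.2},
    {"offset": [0, 0, 0], "rot": [0, 0, 4], "hand": 1.2},
    {"offset": [0, 0, 0], "rot": [0, 0, 6], "hand": 1.2},
    {"offset": [0, 0, 0], "rot": [0, 0, 7], "hand": 1.2},
    {"offset": [0, 0, 0], "rot": [0, 0, 7], "hand": 1.2}
  ],
  "newtons": 55
}}

```text
clock: 5.7
tcp_pos: [0.4962, -0.2098, 0.0938]
tool_rot: [-3.14, -0.001, -0.074]
contact_force: [1.5, 5.8, 2.4]
finger_gap: 0.0197
grip_force: 54.1
```

```bash
cat > n.py <<'E'
from m import *
s=bot.read_state(); t=hob(s["tcp_pos"][None])[0]; print("tcp hob",t,"yaw rel deg",np.degrees(s["tool_rot"][2]-yaw),s["contact_force"],s["finger_gap"])
c=bot.camera("wrist"); meas("wrist",c)
X,col=cloud(c);X=hob(X)
h=(X[:,2]>.089)&(X[:,2]<.097)&(X[:,0]<-.078)&(X[:,0]>-.11)&(abs(X[:,1]-t[1])<.025)&(col.max(1)<70)
if h.sum()>20:
    q=np.polyfit(X[h,0],X[h,1],1); print("handle yaw rel deg",np.degrees(np.arctan(q[0])),h.sum(),np.polyval(q,-.11))
meas("scene",bot.camera("scene"))
E
python3 n.py
```

```text
tcp hob [-0.12127239 -0.16172487  0.09384893] yaw rel deg -6.834824619985698 [1.49040721 5.76038946 2.37218253] 0.01972867011913411
wrist rim [array([-0.0095, -0.1639]), np.float64(0.0624), 5440] paddle y 50/85/95% [-0.2385 -0.2381 -0.2378] 247
  sleeve y [-0.2678 -0.2561] 307
  carriage front y [-0.2676 -0.253 ]
handle yaw rel deg -0.9194062566816168 2192 -0.1620332618478597
scene rim [array([-0.0093, -0.1626]), np.float64(0.0628), 188] paddle y 50/85/95% [-0.2408 -0.2398 -0.2395] 7
  carriage front y [-0.2679 -0.2663]
```

{"method": "jog_arm", "body": {
  "rows": [
    {"offset": [0.05, 0.4, 0], "rot": [0, 0, 0], "hand": 1.2},
    {"offset": [0.1, 0.8, 0], "rot": [0, 0, 0], "hand": 1.2},
    {"offset": [0.15, 1.2, 0], "rot": [0, 0, 0], "hand": 1.2},
    {"offset": [0.2, 1.5, 0], "rot": [0, 0, 0], "hand": 1.2},
    {"offset": [0.22, 1.7, 0], "rot": [0, 0, 0], "hand": 1.2},
    {"offset": [0.25, 1.8, 0], "rot": [0, 0, 0], "hand": 1.2},
    {"offset": [0.25, 1.8, 0], "rot": [0, 0, 0], "hand": 1.2}
  ]
}}

```text
clock: 6.5
tcp_pos: [0.4971, -0.2277, 0.0938]
tool_rot: [-3.14, -0.0, -0.073]
contact_force: [-0.8, 8.4, 5.2]
finger_gap: 0.0199
grip_force: 55.0
```

```bash
python3 n.py
```

```text
tcp hob [-0.12116197 -0.17967794  0.09380567] yaw rel deg -6.78505316773846 [-0.80075592  8.43784921  5.18248281] 0.01987018942803838Traceback (most recent call last):
  File "n.py", line 3, in <module>
    c=bot.camera("wrist"); meas("wrist",c)
                           ~~~~^^^^^^^^^^^
  File "m.py", line 20, in meas
    print(n,"rim",o,"paddle y 50/85/95%",np.percentile(X[b,1],[50,85,95]).round(4),b.sum())
                                         ~~~~~~~~~~~~~^^^^^^^^^^^^^^^^^^^
    return _quantile_unchecked(
        a, q, axis, out, overwrite_input, method, keepdims, weights)
    return _ureduce(a,
                    func=_quantile_ureduce_func,
    ...<5 lines>...
                    overwrite_input=overwrite_input,
                    method=method)
    r = func(a, **kwargs)
    result = _quantile(arr,
                       quantiles=q,
    ...<2 lines>...
                       out=out,
                       weights=wgt)
    slices_having_nans = np.isnan(arr[-1, ...])
                                  ~~~^^^^^^^^^
IndexError: index -1 is out of bounds for axis 0 with size 0
```

```bash
sed -i 's/np.percentile(X\[b,1\],\[50,85,95\]).round(4),b.sum()/np.percentile(X[b,1],[50,85,95]).round(4) if b.sum() else None,b.sum()/' m.py
cat >> n.py <<'E'
T=bot.camera("top"); meas("top",T)
import sys
if len(sys.argv)>1:
    a=cv2.resize(c["image"][0:220,240:560],None,fx=2,fy=2); d=cv2.resize(T["image"][150:200,340:420],None,fx=3,fy=3)
    o=np.zeros((595,640,3),np.uint8); o[:440,:640]=a; o[443:593,:240]=d; cv2.imwrite(f"pics/{sys.argv[1]}.png",o[:,:,::-1])
E
python3 n.py m3
```

```text
tcp hob [-0.12114755 -0.17966521  0.09380355] yaw rel deg -6.7813820697857095 [0.29708423 7.42245849 5.34780357] 0.01993420019547558
wrist rim [array([-0.0094, -0.1804]), np.float64(0.0624), 5515] paddle y 50/85/95% None 0
  sleeve y [-0.2679 -0.2621] 26
  carriage front y [-0.2682 -0.2618]
handle yaw rel deg -0.3612161111757175 2196 -0.1798091028767977
scene rim [array([-0.0093, -0.1793]), np.float64(0.063), 174] paddle y 50/85/95% None 0
  carriage front y [-0.2702 -0.2687]
top rim [array([-0.0103, -0.1787]), np.float64(0.0639), 137] paddle y 50/85/95% [-0.2463 -0.2455 -0.2453] 3
  carriage front y [-0.2691 -0.2676]
```

View pics/m3.png

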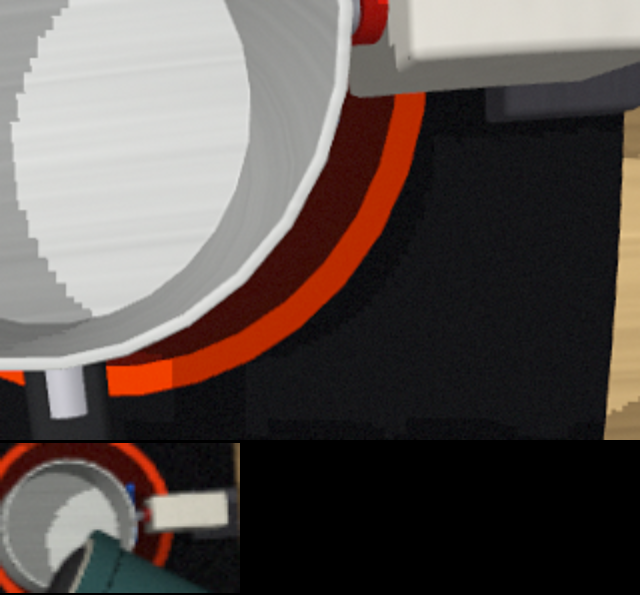

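The red sleeve at (372,15) in the wrist crop is about half gone, so the paddle is in about 6 mm. It needs about 6 mm more.

{"method": "jog_arm", "body": {
  "rows": [
    {"offset": [0.03, 0.2, 0], "rot": [0, 0, 0], "hand": 1.2},
    {"offset": [0.05, 0.4, 0], "rot": [0, 0, 0], "hand": 1.2},
    {"offset": [0.07, 0.6, 0], "rot": [0, 0, 0], "hand": 1.2},
    {"offset": [0.07, 0.6, 0], "rot": [0, 0, 0], "hand": 1.2},
    {"offset": [0.07, 0.6, 0], "rot": [0, 0, 0], "hand": 1.2}
  ]
}}

```text
clock: 7.2
tcp_pos: [0.4974, -0.2336, 0.0938]
tool_rot: [-3.14, -0.0, -0.073]
contact_force: [0.0, 8.6, 4.2]
finger_gap: 0.02
grip_force: 55.4
```

```bash
python3 n.py
```

```text
tcp hob [-0.12112302 -0.18560461  0.09380173] yaw rel deg -6.777908212522774 [0.03056687 8.5882969  4.2037048 ] 0.020005754149317215
wrist rim [array([-0.0094, -0.1857]), np.float64(0.0624), 5529] paddle y 50/85/95% None 0
  sleeve y [-0.2679 -0.2673] 6
  carriage front y [-0.269  -0.2675]
handle yaw rel deg -0.39637077723009956 2186 -0.185616134146116
scene rim [array([-0.0094, -0.1845]), np.float64(0.0633), 184] paddle y 50/85/95% None 0
  carriage front y [-0.273  -0.2504]
top rim [array([-0.0102, -0.1841]), np.float64(0.0637), 135] paddle y 50/85/95% [-0.2507 -0.2491 -0.249 ] 4
  carriage front y [-0.2698 -0.2681]
```

{"method": "jog_arm", "body": {
  "rows": [
    {"offset": [0, 0, 0], "rot": [0, 0, 0], "hand": 1.2},
    {"offset": [0, 0, 0], "rot": [0, 0, 0], "hand": 1.2},
    {"offset": [0, 0, 0], "rot": [0, 0, 0], "hand": 1.2},
    {"offset": [0, 0, 0], "rot": [0, 0, 0], "hand": 2.4},
    {"offset": [0, 0, 0], "rot": [0, 0, 0], "hand": 3},
    {"offset": [0, 0, 0], "rot": [0, 0, 0], "hand": 4},
    {"offset": [0, 0, 0], "rot": [0, 0, 0], "hand": 5},
    {"offset": [0, 0, 0], "rot": [0, 0, 0], "hand": 5},
    {"offset": [0, 0, 0], "rot": [0, 0, 0], "hand": 5}
  ],
  "newtons": 10
}}

```text
clock: 8.25
tcp_pos: [0.4972, -0.2345, 0.0937]
tool_rot: [3.142, 0.0, -0.074]
contact_force: [0.2, 0.3, -0.2]
finger_gap: 0.0494
grip_force: 0.0
```

```bash
python3 n.py
```

```text
tcp hob [-0.12140302 -0.18644728  0.09372041] yaw rel deg -6.837723378527375 [ 0.22287149  0.29060597 -0.20890739] 0.04942022504405958
wrist rim [array([-0.0093, -0.1856]), np.float64(0.0624), 5483] paddle y 50/85/95% None 0
  carriage front y [-0.2689 -0.2669]
handle yaw rel deg 0.23056095396729331 2219 -0.1862971086605708
scene rim [array([-0.0094, -0.1846]), np.float64(0.0632), 173] paddle y 50/85/95% None 0
  carriage front y [-0.2533 -0.2505]
top rim [array([-0.0101, -0.184 ]), np.float64(0.0636), 132] paddle y 50/85/95% [-0.2534 -0.2521 -0.2517] 2
  carriage front y [-0.2704 -0.2676]
```

The pan stayed put with its handle square to the hob, within 0.3°. Raising straight up.

{"method": "jog_arm", "body": {
  "rows": [
    {"offset": [0, 0, -1], "rot": [0, 0, 0], "hand": 5},
    {"offset": [0, 0, -4], "rot": [0, 0, 0], "hand": 5},
    {"offset": [0, 0, -8], "rot": [0, 0, 0], "hand": 5},
    {"offset": [0, 0, -12], "rot": [0, 0, 0], "hand": 5},
    {"offset": [-6, 0, -16], "rot": [0, 0, 0], "hand": 5},
    {"offset": [-10, 0, -16], "rot": [0, 0, 0], "hand": 5},
    {"offset": [-14, 0, -16], "rot": [0, 0, 0], "hand": 5},
    {"offset": [-14, 0, -16], "rot": [0, 0, 0], "hand": 5},
    {"offset": [-14, 0, -16], "rot": [0, 0, 0], "hand": 5}
  ]
}}

```text
clock: 9.3
tcp_pos: [0.3572, -0.2242, 0.2551]
tool_rot: [3.14, -0.002, -0.075]
contact_force: [-0.6, 0.6, 1.4]
finger_gap: 0.05
grip_force: 0.0
```

Run:
```python
from m import *
c=bot.camera("scene");meas("scene",c);T=bot.camera("top");meas("top",T);w=bot.camera("wrist");meas("w",w)
o=np.zeros((590,760,3),np.uint8); o[:300,:480]=cv2.resize(c["image"][140:240,150:310],None,fx=3,fy=3)
o[:285,485:755]=cv2.resize(T["image"][140:235,335:425],None,fx=3,fy=3); o[305:585,:760]=cv2.resize(w["image"][0:206,:],(760,280))
cv2.imwrite("pics/m4.png",o[:,:,::-1])
```

```text
scene rim [array([-0.0092, -0.1849]), np.float64(0.0633), 179] paddle y 50/85/95% None 0
  carriage front y [-0.2772 -0.2518]
top rim [array([-0.0099, -0.1839]), np.float64(0.0635), 172] paddle y 50/85/95% [-0.2549 -0.2546 -0.2544] 2
  carriage front y [-0.2696 -0.2678]
w rim [] paddle y 50/85/95% None 0
```

View pics/m4.png

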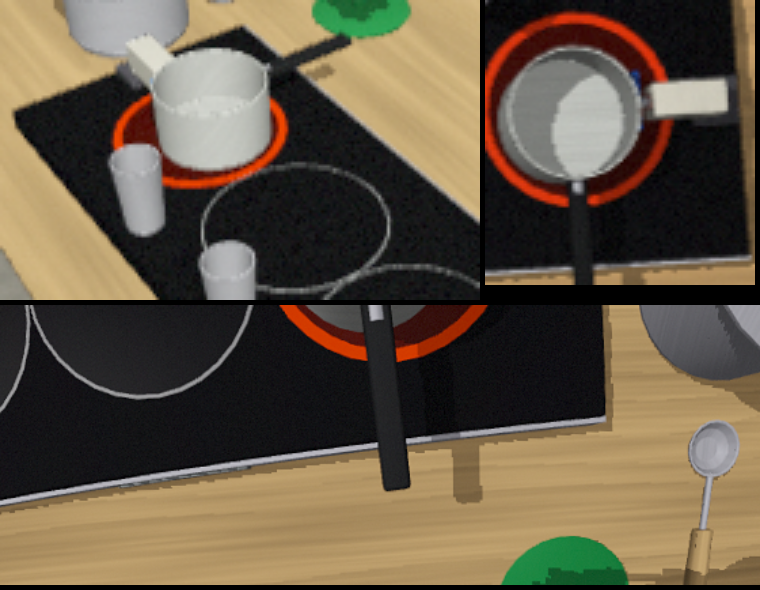

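The pan sits inside the red ring, at (570,115) in the top crop. Its handle is square to the front edge, the paddle is pushed in and the sleeve no longer shows. The tumblers are untouched and the robot is clear, so I'm handing it in.

```bash
python3 -c "from station import bot; print(bot.job_done())"
```

```text
the job is handed in; nothing more can be done
None
```

I slid the pan from the middle ring into the glowing right-hand ring and handed the job in. It sits about 18 mm off the ring's centre by my camera measurements, with its handle square to the front to within about 1° and the paddle pushed in about 12 mm. The hand-in returned no verdict, and I inferred the paddle's force from how far it was pushed in.

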